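# Wedge the rocking chopping block

### The arm

A 6-joint arm with a two-finger parallel gripper is mounted at the origin on a cart in front of the work surface, level with it; the furniture and walls round the work are solid. World frame = base frame: x ahead of the robot, y to its left, z up, the work surface at z = 0. Lengths are in m, angles in rad, forces in N, time in s.
With the tool pointing down it reaches from about 0.35 to 0.975 m from the base axis. Payload 7.1 kg.
Tool frame: the origin (TCP) lies midway between the tips of the shut fingers; the grasp point (between the pads) lies 19 mm behind it; z points along the fingers, y is the line along which they close (so a half turn about z gives the same grasp; the last joint's range is limited). The gripper opens to 88 mm and grips with 3 to 60 N. Pads are 20 mm wide; open, the fingers measure 115 mm over their backs; the gripper's body (75 mm by 178 mm) begins 61 mm behind the grasp point.
Start: joints at [1.282, 0.423, 1.63, -0, 1.089, -0.019], TCP at [0.167, 0.602, 0.223] pointing down, gripper open.
Joint ranges: [-3, 3], [-0.9, 2.11], [0.09, 2.58], [-1.31, 4.45], [0.11, 2.69], [-2.54, 2.54]. Speed limits (rad/s): [2.39, 2.39, 3.01, 3.14, 3.14, 3.14].

### API

Orientations are given as a unit quaternion [w, x, y, z].
In Python, from station import move_pose, movel, movej, command_gripper, wait, inverse_kinematics, read_camera, camera_info, MotionError, job_done, get_time, get_joint_pos, get_qvel, get_effort, get_tcp_pos, get_ee_rot, get_ft_force, get_ft_torque, get_grip_width, get_finger_force gives the robot as it stands. Calls block until the motion is done:
- move_pose(position, orientation): joint-space move of the TCP to a pose.
- movel(position, frame=None, v=0.15, until_force=None): straight line of the TCP; frame=None keeps the orientation; v is the mean speed in m/s. With until_force (N) it stops when the force on the tool has changed by that much, and returns True; else False.
- movej(angles): joint-space move.
- command_gripper(opening): opening from 0.0 (shut) to 1.0 (fully open); the grip force is fixed at half the most; returns when the fingers have stopped.
- wait(seconds).
- inverse_kinematics(position, orientation): joint angles nearest the present ones, or None.
- read_camera(name): name is "side" or "top" or "wrist"; returns the picture (384x512x3 uint8, red, green, blue); there is no depth.
- camera_info(name): a dict with "intrinsics" (3x3 intrinsics, pixels), "dist" ([k1, k2, p1, p2, k3] as OpenCV has them; the pictures are not rectified), "T" (4x4, takes a point from camera to world coordinates); the wrist camera has in their place "tool_from_camera" (4x4, takes a point from camera to tool coordinates, whose origin is the TCP and whose axes are the flange's). Camera axes: x right, y up, looking along -z (the intrinsics and any distortion apply to the point x, -y, -z); pixel columns grow to the right and rows downward; lengths in m; the calibration is good to about 2 mm. A picture is of the moment at which its call begins: read the wrist's pose just before it. camera_info takes no time and is no camera call.
A pose or a line that the arm cannot do raises MotionError and nothing moves.
- job_done(): hands the job in; it is judged then, once.
Readings, each from a call of its own:
- get_time(): time.
- get_joint_pos(): joint angles.
- get_qvel(): joint speeds.
- get_effort(): joint torques, N m.
- get_tcp_pos(): TCP position.
- get_ee_rot(): TCP orientation.
- get_ft_force(): force on the tool from outside, world axes, zero at the start.
- get_ft_torque(): the same for the moment, N m.
- get_grip_width(): opening from 0.0 (shut) to 1.0 (fully open).
- get_finger_force(): force on a finger pad.
Only numpy, scipy, OpenCV 4.12 (cv2) and the standard library are available. Lean on these libraries where they do the work, as an engineer would, in place of code of your own. Each camera call takes 0.05 s, during which the arm holds its last target. There are 200 camera calls.

### The job

The small chopping block on the counter rocks because the rubber bumper under one of its two front corners is missing; you cannot see which, so press on the corners to feel it. Slide the wooden wedge, thin end first, under that corner from the front until it just bears, without shoving the block along or jacking it up. Then prove it by pressing down on the middle of the block's front edge with a good 10 N: it must stay put. Let go and leave everything else as it stands.

Things in the scene. Friction and masses are not known exactly. Their poses are not given: they have to be found in the camera images.
- board: Chopping block of glued wooden staves, 160 (x) x 200 (y) x 28 (z) mm, 0.9 kg, loose. Origin: centre of its underside; x to its back, y to its left, z up; front face at x = -80. It lies level, 6 to 10 mm above the counter, on hidden bumpers of 9 mm radius stuck to the counter: two at the back (x = 55, y = +-80), only one at the front (x = -62, y = 80 or -80). A jar and a bowl stand on its rear.
- front_left (a point): Front left corner of the block's top. If its bumper is missing, 1 to 3 N of downward force tips the block until this corner meets the counter, 6 to 10 mm lower; let go, it rocks back. A supported corner does not yield.
- front_right (a point): Front right corner of the block's top; behaves as told for the left one. Exactly one of the two has no bumper.
- front_middle (a point): Middle of the front edge of the block's top. The proving press belongs within 15 mm of the middle sideways and within 25 mm of the front edge, held for a moment.
- wedge: Pale wooden wedge, 105 (x) x 34 (y) mm, 60 g, loose, flat on the counter in front of the block. Origin: centre of its underside; x points to its thin end, z up. Its top slopes evenly from 16 mm high at the heel (x = -52.5) to 2.5 mm at the tip (x = 52.5): 6 to 10 mm thick 27 to 58 mm behind the tip. The push it needs is under 1 N, rising past 3.5 N when it bears; it then stays by friction.
- wedge_tip (a point): Middle of the wedge's thin end, at its underside. Under the corner means: this point at least 12 mm behind the front face and 60 to 100 mm to the side of the middle of the block, with the heel still out in front.
- wedge_heel (a point): Middle of the wedge's thick end face, 8 mm above its underside.
- chilli_jar: Clear jar with a red lid and red contents, 62 x 65 x 82 mm, on the left rear of the block (x = +42, y = +50 mm there). Origin under its centre, z up.
- katori: Small steel bowl, 73 mm across, 36 mm high, on the right rear of the block (x = +36, y = -50 mm there). Origin under its centre, z up.
- lighter: Gas lighter with a red grip, 186 mm long, 25 mm thick, lying between wedge and stove. Bystander.
- tumbler: Steel tumbler, 68 mm across, 98 mm high, at the front right by the sink. Bystander.
- cap: Yellow plastic lid, 62 mm across, 13 mm high, at the front right. Bystander.
- soap_pink: Pink wrapped soap bar, 58 x 89 x 32 mm, at the front far right. Bystander.

How it is judged:
By the outcome, as a careful person would: the job done as asked, in the order asked, and still so for the second after the job is handed in, with the robot touching nothing.
It also fails if it takes over 56 s, if anything falls off the work surface, if the arm or the gripper's body presses on something with over 40 N, if the wrist force passes 120 N, or if a joint passes its speed limit or range.

## Working session

There is one attempt and no reset: what is moved stays moved. The work goes in short steps, each a Python script; the robot and the scene stay as the last script left them, time stands still between calls to the robot, and variables do not carry over. Pictures are saved under pics/ and viewed, at most 10 in all, crops included, and the job is handed in when it is done.

```bash
mkdir -p pics; ls
python3 - <<'E'
from station import *
import cv2,numpy as np
for n in("top","side"):
    cv2.imwrite(f"pics/{n}0.png",cv2.resize(read_camera(n)[:,:,::-1],(800,600)))
    i=camera_info(n);print(n,np.round(i["intrinsics"],1).tolist(),i["dist"],np.round(i["T"],3).tolist())
i=camera_info("wrist");print(np.round(i["intrinsics"],1).tolist(),i["dist"],np.round(i["tool_from_camera"],3).tolist())
print(get_time(),get_ee_rot(),get_tcp_pos())
E
```

```text
pics
top [[355.7, 0.0, 266.4], [0.0, 355.7, 194.9], [0.0, 0.0, 1.0]] [-0.100626  0.        0.        0.        0.      ] [[-0.002, 0.997, -0.071, 0.485], [-1.0, -0.0, 0.023, 0.067], [0.023, 0.071, 0.997, 0.898], [0.0, 0.0, 0.0, 1.0]]
side [[378.0, 0.0, 265.2], [0.0, 378.0, 186.2], [0.0, 0.0, 1.0]] [0.00837041 0.         0.         0.         0.        ] [[-0.966, 0.181, -0.183, 0.369], [-0.257, -0.697, 0.67, 0.667], [-0.007, 0.694, 0.72, 0.733], [0.0, 0.0, 0.0, 1.0]]
[[318.7, 0.0, 254.8], [0.0, 318.7, 188.0], [0.0, 0.0, 1.0]] [-0.04316606  0.          0.          0.          0.        ] [[-0.001, 0.96, 0.281, 0.077], [1.0, 0.001, 0.001, -0.0], [0.001, 0.281, -0.96, -0.162], [0.0, 0.0, 0.0, 1.0]]
0.1 [-9.82800749e-05  1.34490162e-01  9.90914671e-01 -7.07708353e-04] [0.16642986 0.60188576 0.22196935]
```

View pics/top0.png

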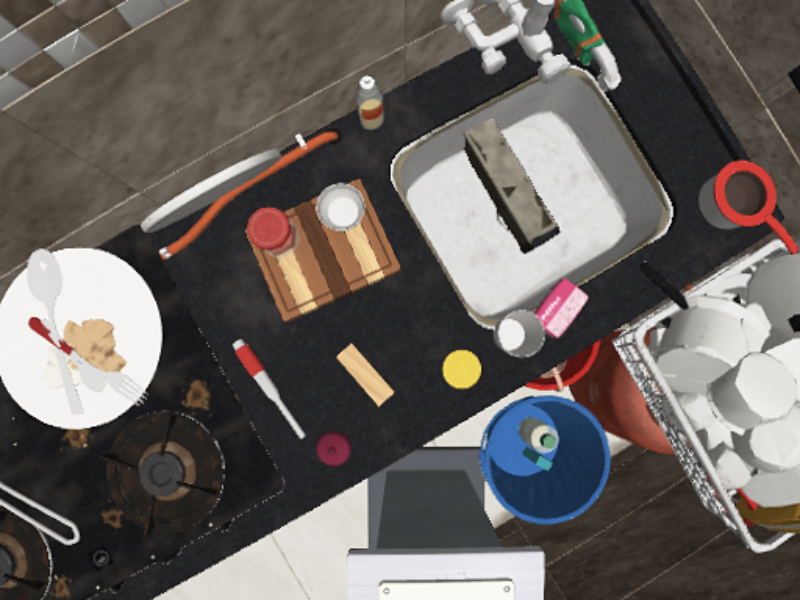

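View pics/side0.png

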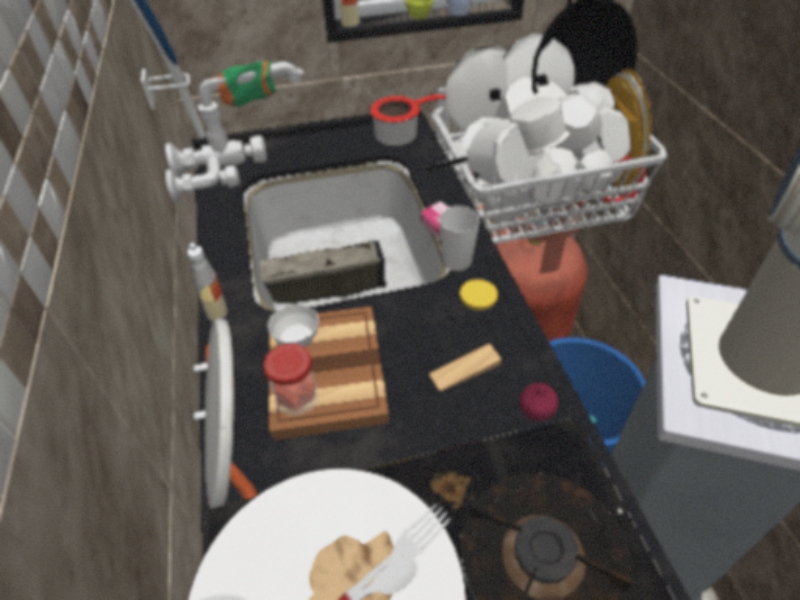

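The top picture (800x600) shows the block with its front edge from (283,320) to (398,268). The wedge runs from (345,347) to (385,402), with the lighter on its left and the yellow cap on its right. The side view shows the same layout. Next I'll turn these into coarse positions and set up helpers.

```bash
cat > h.py <<'E'
from station import *
import cv2,numpy as np
from scipy.spatial.transform import Rotation as R
def rot(q): return R.from_quat([q[1],q[2],q[3],q[0]]).as_matrix()
def quat(a):
    "tool down, closing line (tool y) ; tool x at world yaw a"
    x=np.array([np.cos(a),np.sin(a),0]);z=np.array([0,0,-1.]);y=np.cross(z,x)
    q=R.from_matrix(np.c_[x,y,z]).as_quat();return [q[3],q[0],q[1],q[2]]
def camT(n):
    i=camera_info(n)
    if n!="wrist": return np.array(i["T"])
    T=np.eye(4);T[:3,:3]=rot(get_ee_rot());T[:3,3]=get_tcp_pos();return T@np.array(i["tool_from_camera"])
def rays(n,T,px):
    i=camera_info(n);u=cv2.undistortPoints(np.array(px,float).reshape(-1,1,2),np.array(i["intrinsics"]),np.array(i["dist"]))[:,0]
    d=np.c_[u[:,0],-u[:,1],-np.ones(len(u))]@T[:3,:3].T
    return T[:3,3],d
def plane(n,T,px,z):
    o,d=rays(n,T,px);return o+d*((z-o[2])/d[:,2])[:,None]
def tri(views):
    "views: list of (n,T,one px) -> point, ray residual"
    A=np.zeros((3,3));b=np.zeros(3);L=[]
    for n,T,p in views:
        o,d=rays(n,T,[p]);d=d[0]/np.linalg.norm(d[0]);P=np.eye(3)-np.outer(d,d);A+=P;b+=P@o;L.append((P,o))
    x=np.linalg.solve(A,b);return x,[np.linalg.norm(P@(x-o)) for P,o in L]
def shot(n,f):
    T=camT(n);im=read_camera(n);cv2.imwrite(f"pics/{f}.png",im[:,:,::-1]);np.save(f"pics/{f}.npy",T);return T,im
E
python3 - <<'E'
from h import *
T=camT("top");s=.64
print(plane("top",T,np.array([[283,320],[398,268],[362,181],[245,240]])*s,.036).round(3))
print(plane("top",T,np.array([[345,347],[385,402],[240,345],[300,437],[462,370],[333,450]])*s,.008).round(3))
E
```

```text
[[0.523 0.254 0.036]
 [0.604 0.075 0.036]
 [0.743 0.132 0.036]
 [0.649 0.316 0.036]]
[[ 0.481  0.16   0.008]
 [ 0.393  0.096  0.008]
 [ 0.484  0.329  0.008]
 [ 0.338  0.231  0.008]
 [ 0.444 -0.027  0.008]
 [ 0.318  0.178  0.008]]
```

Run:
```python
from h import *
a=np.radians(204.4)
for k,p in enumerate([[.46,.25,.25],[.50,.10,.25]]):
    print(inverse_kinematics(p,quat(a)))
    move_pose(p,quat(a)); wait(.15)
    T,im=shot("wrist",f"w{k}"); print(get_time(),get_tcp_pos().round(4) if hasattr(get_tcp_pos(),'round') else get_tcp_pos())
im=np.hstack([cv2.imread(f"pics/w{k}.png") for k in(0,1)])
cv2.imwrite("pics/w01.png",cv2.resize(im,(800,300),interpolation=cv2.INTER_AREA))
```

```text
[ 4.75090741e-01  2.40894234e-01  1.82761363e+00 -4.44089210e-16
  1.07308479e+00 -1.52156592e+00]
1.9833 [0.4598 0.2506 0.2499]
[ 1.74055621e-01  2.19831507e-01  1.85565546e+00 -4.44089210e-16
  1.06610569e+00 -1.82260104e+00]
2.85 [0.4998 0.1014 0.25  ]
```

View pics/w01.png

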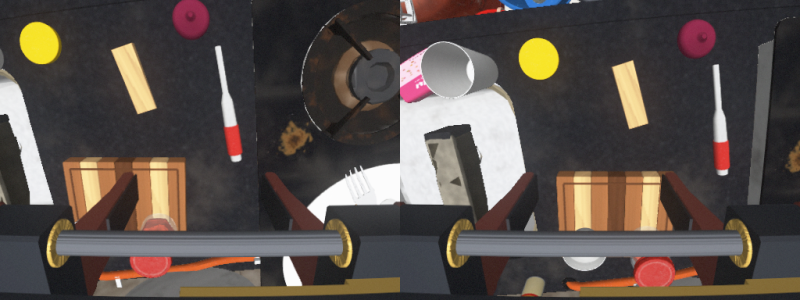

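Both wrist views (each half 400x300) show the wedge and the block. The wedge is at (134,77) on the left and (230,95) on the right. The block's front edge runs from (63,160) to (186,158) on the left and starts at (157,172) on the right. In these views "up" points towards the robot. Next I'll segment both and check a zoomed overlay.

Run:
```python
from h import *
out=[]
for k in(0,1):
    im=cv2.imread(f"pics/w{k}.png");hsv=cv2.cvtColor(im,cv2.COLOR_BGR2HSV)
    m=((hsv[...,0]>3)&(hsv[...,0]<24)&(hsv[...,1]>60)&(hsv[...,2]>75)).astype(np.uint8)*255
    m=cv2.morphologyEx(m,cv2.MORPH_OPEN,np.ones((3,3)))
    cs,_=cv2.findContours(m,cv2.RETR_EXTERNAL,cv2.CHAIN_APPROX_NONE)
    big=cv2.resize(im,None,fx=3,fy=3,interpolation=cv2.INTER_CUBIC)
    for c in cs:
        if cv2.contourArea(c)<600: continue
        p=cv2.approxPolyDP(c,4,True)[:,0]; print(k,cv2.contourArea(c),p.tolist())
        cv2.polylines(big,[p*3+1],True,(0,255,0),1)
    x0=[70,180][k]; out.append(big[150 if 0 else 120:720,x0*3:x0*3+400] if 0 else big[30*3:230*3,(70 if k==0 else 190)*3:(70 if k==0 else 190)*3+525])
cv2.imwrite("pics/ov.png",cv2.resize(np.hstack(out),(800,457)))
```

```text
0 3834.0 [[511, 355], [442, 357], [440, 364], [231, 367], [230, 379], [511, 373]]
0 929.5 [[325, 329], [270, 329], [218, 340], [215, 348], [324, 334]]
0 855.0 [[426, 280], [417, 293], [434, 297], [439, 322], [423, 330], [442, 342], [448, 335], [447, 301], [439, 285]]
0 866.5 [[84, 280], [70, 286], [61, 305], [61, 334], [67, 342], [86, 331], [70, 320], [76, 297], [93, 293]]
0 11270.0 [[80, 207], [95, 283], [110, 273], [117, 280], [118, 269], [119, 275], [128, 269], [136, 272], [130, 256], [136, 256], [141, 266], [143, 256], [160, 240], [154, 237], [159, 232], [150, 231], [163, 234], [174, 223], [177, 256], [160, 294], [238, 295], [236, 201], [174, 201], [168, 208], [148, 207], [150, 201], [90, 201]]
0 893.5 [[374, 156], [360, 173], [361, 193], [367, 198], [376, 196], [394, 174], [399, 179], [397, 171]]
0 1311.5 [[452, 60], [436, 74], [427, 101], [435, 128], [449, 138], [459, 130], [443, 107], [445, 89], [460, 70]]
0 2521.5 [[167, 54], [142, 65], [179, 145], [200, 135]]
1 4674.0 [[213, 361], [229, 379], [511, 373], [511, 355], [442, 357], [440, 364], [292, 367], [301, 362], [299, 354]]
1 870.0 [[423, 281], [417, 293], [430, 293], [439, 309], [438, 324], [423, 330], [442, 342], [449, 333], [446, 297], [437, 283]]
1 873.0 [[84, 280], [70, 286], [61, 305], [61, 334], [67, 342], [76, 341], [87, 329], [74, 327], [70, 320], [76, 297], [93, 293]]
1 10166.0 [[203, 219], [203, 295], [305, 295], [310, 289], [321, 290], [314, 294], [348, 295], [332, 255], [334, 223], [353, 233], [345, 219], [288, 219], [285, 226], [267, 226], [265, 219]]
1 2283.5 [[298, 77], [271, 85], [293, 164], [317, 158]]
1 1058.5 [[16, 0], [23, 27], [44, 25], [47, 16], [51, 24], [68, 11], [65, 0]]
```

View pics/ov.png

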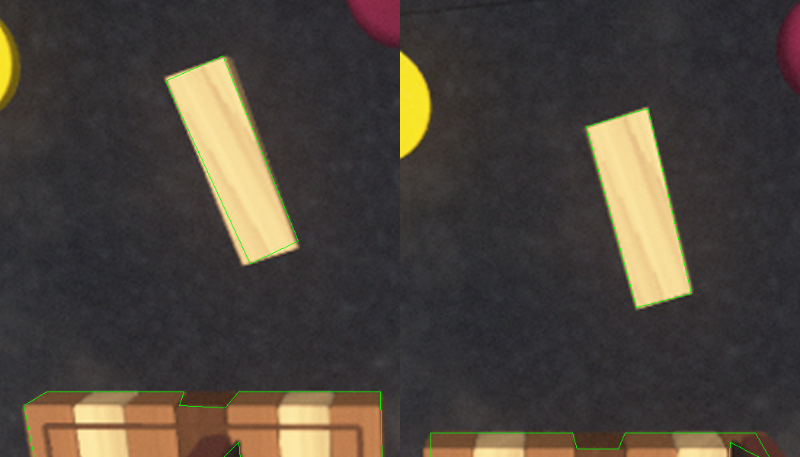

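The overlay shows that the wedge's heel is the end nearer the robot: its side face gets taller there, and that end is wider. The tip points at the block. Corners (full px), view 0: heel (142.6,63.7) and (168.9,54.9), tip (176.3,145) and (199.9,138), block top front (80.5,207) and (236.7,207). View 1: heel (271.4,85.6) and (298.5,77.2), tip (293.7,164.7) and (317.3,158.2), block (200.5,226). Next I'll triangulate these.

Run:
```python
from h import *
T0,T1,Tt=np.load("pics/w0.npy"),np.load("pics/w1.npy"),camT("top")
W={"heelR":((142.6,63.7),(271.4,85.6)),"heelL":((168.9,54.9),(298.5,77.2)),"tipR":((176.3,145),(293.7,164.7)),"tipL":((199.9,138),(317.3,158.2)),"bFR":((80.5,207.2),(200.5,226)),"bFRlow":((91,201.5),(203,219.4))}
P={}
for k,(a,b) in W.items():
    x,r=tri([("wrist",T0,a),("wrist",T1,b)]);P[k]=x;print(k,x.round(4),np.round(r,4))
x,r=tri([("wrist",T0,(236.7,206.7)),("top",Tt,(181.1,204.8))]);print("bFL",x.round(4),r)
fl=plane("wrist",T0,[(236.7,206.7)],.036)[0];fr=plane("wrist",T0,[(80.5,207.2)],.036)[0];fr1=plane("wrist",T1,[(200.5,226)],.036)[0]
print("plane",fl,fr,fr1,np.linalg.norm(fl-fr)); d=fl-fr; print("board yaw",np.degrees(np.arctan2(-d[0],d[1])))
for T,i in((T0,0),(T1,1)):
    h=[plane("wrist",T,[W[k][i]],z)[0] for k,z in(("heelR",.016),("heelL",.016),("tipR",.0025),("tipL",.0025))]
    hc,tc=(h[0]+h[1])/2,(h[2]+h[3])/2; d=tc-hc
    print("wedge",hc.round(4),tc.round(4),np.linalg.norm(d[:2]),np.linalg.norm(h[0]-h[1]),np.degrees(np.arctan2(d[1],d[0])))
```

```text
heelR [0.4114 0.0823 0.0135] [0.0002 0.0002]
heelL [0.3895 0.1075 0.0137] [0.0001 0.0001]
tipR [0.4882 0.1514 0.0027] [0.0004 0.0004]
tipL [0.4676 0.1758 0.0016] [0.0006 0.0006]
bFR [0.6049 0.0722 0.0346] [0.0001 0.0001]
bFRlow [0.6079 0.0719 0.0051] [0.0003 0.0003]
bFL [0.5226 0.2537 0.0329] [np.float64(0.0006116754823199389), np.float64(0.000611675482320035)]
plane [0.52120698 0.25286979 0.036     ] [0.60408704 0.07274068 0.036     ] [0.60434892 0.07220283 0.036     ] 0.19828161748903342
board yaw 24.707854620323182
wedge [0.4002 0.0956 0.016 ] [0.4774 0.1635 0.0025] 0.10280404895014264 0.03309057383596791 41.359664685762
wedge [0.4007 0.0948 0.016 ] [0.4784 0.1637 0.0025] 0.10381231751802836 0.0332850904876431 41.56993967160254
```

Measured heights match the text: block top 35 mm, heel 14 mm, tip 2 mm. Block yaw is 24.7° and wedge yaw 41.5°. Next I'll feel the corners.

```bash
cat >> h.py <<'E'
YB=np.radians(24.7);BX=np.array([np.cos(YB),np.sin(YB)]);BY=np.array([-np.sin(YB),np.cos(YB)])
FM=np.array([.5627,.1627])   # middle of front top edge
def B(x,y,z): return [*(FM+BX*x+BY*y),z]   # x behind front face, y left
QB=quat(YB+np.pi)
E
python3 - <<'E'
from h import *
command_gripper(0)
for y in(-88,88):
    move_pose(B(.009,y/1e3,.075),QB)
    movel(B(.009,y/1e3,.045),v=.1)
    hit=movel(B(.009,y/1e3,.020),v=.015,until_force=4)
    print(y,hit,get_tcp_pos(),get_ft_force(),get_time())
    movel(B(.009,y/1e3,.075),v=.08)
E
```

```text
-88 True [0.607452   0.0862134  0.03479146] [ 0.49338968 -0.41534067  2.59909433] 6.3083
88 True [0.53414146 0.24647726 0.03686605] [-0.68258516 -0.26790126  5.14168573] 8.9167
```

Not conclusive yet. The right corner may have just begun to yield, so I'll press harder on both.

Run:
```python
from h import *
for y in(88,-88):
    move_pose(B(.009,y/1e3,.06),QB) if y<0 else movel(B(.009,y/1e3,.045),v=.1)
    movel(B(.009,y/1e3,.040),v=.08)
    hit=movel(B(.009,y/1e3,.020),v=.012,until_force=7)
    print(y,hit,get_tcp_pos()[2],get_ft_force()[2],get_time())
    movel(B(.009,y/1e3,.06),v=.06)
```

```text
88 True 0.036877260834831754 5.828159254594028 10.8667
-88 True 0.029647461206536514 5.868837142260942 13.5
```

The right corner is the loose one: it sank about 7 mm, while the left held. Next I'll grasp the wedge near its heel, line it up and start the thin end under the corner.

Run:
```python
from h import *
yw=np.radians(41.5);dw=np.array([np.cos(yw),np.sin(yw)]);g=np.array([.4004,.0952])+.022*dw
QW=quat(yw+np.pi)
move_pose([*g,.06],QW); command_gripper(.65)
movel([*g,.004],v=.08)
command_gripper(0); print("grip",get_grip_width()*88,get_finger_force(),get_time())
movel([*g,.02],v=.1)
move_pose(B(-.095,-.080,.02),QB)
movel(B(-.095,-.080,.0042),v=.05)
print(get_ft_force(),get_time())
T,im=shot("wrist","w2")
t,s=shot("side","s2")
x,y=250,200
cv2.imwrite("pics/ws2.png",np.hstack([cv2.resize(im[:,:,::-1],(400,300)),cv2.resize(s[170:290,150:310,::-1],(400,300),interpolation=cv2.INTER_CUBIC)]))
```

```text
grip 33.18521292403101 29.99675259226933 17.275
[-1.28706246  1.34201859  2.07681488] 18.5667
```

View pics/ws2.png

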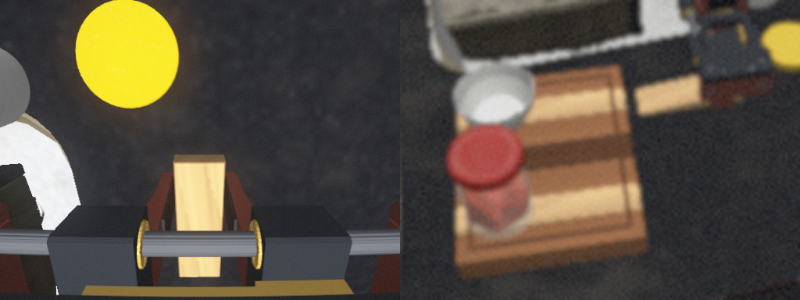

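The wedge is held square in front of the right corner, with its heel at wrist (200,157) and the tip just short of the block in the side view at (637,90). The yellow cap is clear. Now I'll slide it in, release, and push on the heel.

Run:
```python
from h import *
h=movel(B(-.066,-.080,.0042),v=.04,until_force=3); print("slide",h,((np.array(get_tcp_pos())[:2]-FM)@BX).round(4),get_ft_force(),get_time())
if not h:
    command_gripper(.65)
    movel(B(-.066,-.080,.04),v=.1)
    movel(B(-.125,-.080,.04),v=.15); command_gripper(0)
    movel(B(-.125,-.080,.007),v=.08); f0=np.array(get_ft_force())
    h=movel(B(-.045,-.080,.007),v=.015,until_force=3)
    p=np.array(get_tcp_pos()); print("push",h,((p[:2]-FM)@BX).round(4),((p[:2]-FM)@BY).round(4),np.array(get_ft_force())-f0,get_time())
```

```text
slide False -0.0663 [ 0.25427454  0.67627903 -1.00812297] 19.5417
push True -0.0683 -0.0798 [-0.62302103 -1.06549302  0.5886594 ] 26.0833
```

Run:
```python
from h import *
p=np.array(get_tcp_pos());a=(p[:2]-FM)@BX
for i in range(3):
    f0=np.array(get_ft_force());a=(np.array(get_tcp_pos())[:2]-FM)@BX
    h=movel(B(a+.006,-.080,.007),v=.006,until_force=3.5)
    p=np.array(get_tcp_pos());f=np.array(get_ft_force());print(h,((p[:2]-FM)@BX).round(4),f[:2]@BX,f0[:2]@BX,f[2],get_time())
    if h:break
T,s=shot("side","s3");T,w=shot("wrist","w3")
cv2.imwrite("pics/ws3.png",np.hstack([cv2.resize(w[:,:,::-1],(400,300)),cv2.resize(s[170:290,150:310,::-1],(400,300),interpolation=cv2.INTER_CUBIC)]))
```

```text
True -0.0682 -1.4531527647775115 -0.23617579624776755 0.35182821390460034 26.5583
```

View pics/ws3.png

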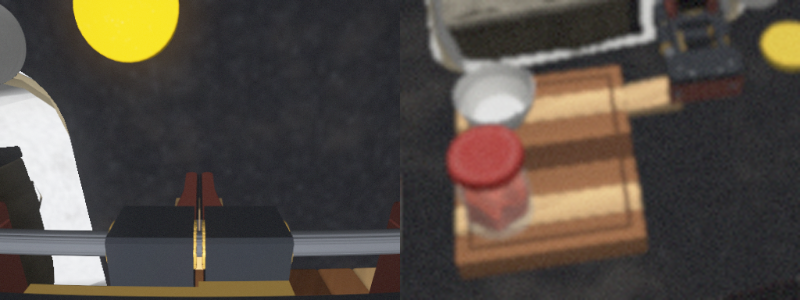

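The side view shows the wedge under the right corner, with its tip hidden and the heel at (670,95). The block is where it was. I'll check the corner lightly before the proving press.

Run:
```python
from h import *
a=(np.array(get_tcp_pos())[:2]-FM)@BX
movel(B(a-.02,-.080,.007),v=.08); movel(B(a-.02,-.080,.075),v=.15)
movel(B(.009,-.088,.075),v=.15); movel(B(.009,-.088,.042),v=.1)
h=movel(B(.009,-.088,.025),v=.012,until_force=5);print(h,get_tcp_pos()[2],get_ft_force(),get_time())
movel(B(.009,-.088,.05),v=.08)
```

```text
True 0.03685113672550673 [-1.00690278 -0.06389416  5.57526942] 29.6083
```

The corner is now firm at 36.85 mm, the same as the left. Next is the proving press.

Run:
```python
from h import *
movel(B(.012,0,.05),v=.15); movel(B(.012,0,.041),v=.06); f0=get_ft_force()[2]
h=movel(B(.012,0,.025),v=.012,until_force=13); z=get_tcp_pos()[2]; f=get_ft_force()[2]-f0; print(h,z,f)
for i in range(12):
    if f>=12.5: break
    movel(B(.012,0,z-.0004*(i+1)),v=.01,until_force=8); wait(.1); f=get_ft_force()[2]-f0; print(i,get_tcp_pos()[2],f)
for i in range(4): wait(.25); print(get_ft_force()[2]-f0,get_tcp_pos()[2])
print(get_time())
movel(B(.012,0,.1),v=.1); movel(B(-.16,0,.25),v=.25); wait(.3)
T,w=shot("wrist","w4");T,s=shot("side","s4")
cv2.imwrite("pics/ws4.png",np.hstack([cv2.resize(w[:,:,::-1],(400,300)),cv2.resize(s[170:290,150:310,::-1],(400,300),interpolation=cv2.INTER_CUBIC)]))
print(get_time())
```

```text
True 0.03685609486215023 7.027636686357598
0 0.03684857232074211 5.480595522386612
1 0.0368390002480991 9.65787031545208
2 0.03677283901275517 12.130999865105755
3 0.03674776506863486 16.084374050520506
16.49709897256648 0.0367607922559673
16.07048640573396 0.03676142932100271
17.03322802600355 0.03674601509768176
15.92060694074198 0.03674288908049046
33.9833
36.25
```

View pics/ws4.png

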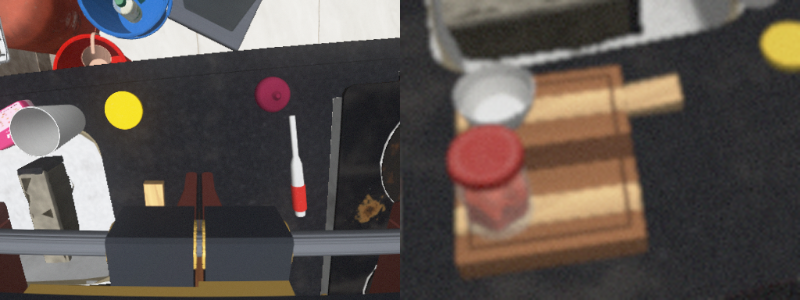

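The block held at 16 N for a second, moving less than 0.1 mm. In the side view its front corners are still at (620,68) and (648,245), and the wedge heel sticks out at (682,90). The jar, bowl, cap and lighter are undisturbed.

```bash
python3 -c "
from station import *
print(job_done(),get_time())"
```

```text
the job is handed in; nothing more can be done
the job is handed in; nothing more can be done
```

The front right bumper was the missing one; the wedge is now about 47 mm under that corner and bearing, the block held at 16 N on its front middle (under 0.1 mm movement), and the job was handed in at about 36 s with no verdict shown.

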